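Lock the bench turntable

ROBOT

A 6-joint arm with a two-finger parallel gripper is mounted at the origin on the work surface. World frame = base frame: x ahead of the robot, y to its left, z up, the work surface at z = 0. Lengths are in m, angles in rad, forces in N, time in s.
With the tool pointing down it reaches from about 0.3 to 0.775 m from the base axis. Payload 14.6 kg.
Tool frame: the origin (TCP) lies on the centre line of the jaws, within the pads' length; the fingertips stand 14 mm ahead of it and the grasp point (between the pads) lies 5 mm behind it; x points along the fingers, y is the direction in which the jaws open and shut, and the axes are right-handed (so a half turn about x gives the same grasp; the last joint's range is limited). The gripper opens to 94 mm and grips with 3 to 60 N. Pads are 16 mm wide; open, the fingers measure 119 mm over their backs; the gripper's body (75 mm by 177 mm) begins 78 mm behind the grasp point.
Start: joints at [1.175, 0.3, 1.521, -0, 1.321, -0.067], TCP at [0.178, 0.521, 0.219] pointing down, gripper open.
Joint ranges: [-3.03, 3.03], [-0.79, 2.21], [0.23, 2.52], [-1.04, 4.18], [0, 3.07], [-2.55, 2.55]. Speed limits (rad/s): [2.22, 2.22, 2.57, 3.14, 3.14, 3.14].

INTERFACE

Orientations are given as [roll, pitch, yaw] about the fixed x, y, z axes, in that order (R = Rz(yaw) Ry(pitch) Rx(roll)).
In Python, from station import * gives the robot as it stands. The module is installed in compiled form; this text tells all that it offers.
- The arm moves only by the shell command python3 -m handwheel 'ROWS' [FORCE]. ROWS is JSON, a list of rows, each a list of 3 entries, a list of its own where there are three numbers: the shift along the tool's x, y, z in mm, then the turn about the tool's x in rad, then the gripper command: -1 is fully open, 1 is shut, values between are in proportion. In form: [[[dx, dy, dz], spin, gripper], ...]. A call has exactly 5 rows; each row is the pose to reach, as a shift and turn from the pose measured when the call began, along the tool's axes at that moment; what a row does not reach only later rows make up. A row lasts 1/10 s, in which the tool goes at most 50 mm and 8.59 degrees, less where a joint would pass 70% of its speed; a pose out of reach is approached as far as the arm can. A call with a gripper value outside its range is refused whole. The fingers move at their own pace and stop on an object; FORCE is the grip in N (left out, the last holds). Time passes only in rows, so rows that repeat a pose let the fingers close, or fill a call up. It gives the time, the measured TCP pose, the force and the opening at its end, in the units of the state.
- get_obs(): the state, without advancing time (a new reading comes with each control period).
- camera(name): name is "scene" or "top" or "wrist"; returns (picture, depth): 400x640x3 uint8, blue, green, red; 400x640 float32, m along the optical axis (not along the pixel's ray), 0 where there is no reading.
- camera_info(name): a dict with "fx", "fy", "cx", "cy" (pixels), "extrinsics" (4x4, takes a point from camera to world coordinates). Camera axes: x right, y down, z forward; pixel columns grow to the right and rows downward; lengths in m; the calibration is good to about 2 mm. A picture is of the moment at which its call begins: read the wrist's pose just before it. camera_info takes no time and is no camera call; for the wrist camera it gives the pose at the moment of the call.
- hand_in(): hands the job in, once; it reports no verdict.
The state is a dict: "time_s": time; "qpos": joint angles; "joint_vel": joint speeds; "tau": joint torques, N m; "ee_pos": TCP position; "eef_rot": TCP orientation; "force": force on the tool from outside, world axes, zero at the start; "moment": the same for the moment, N m; "grip_width": finger opening in m.
Only numpy, scipy, OpenCV 4.12 (cv2) and the standard library are available. Lean on these libraries where they do the work, as an engineer would, in place of code of your own. Each camera call takes 0.05 s, during which the arm holds its last target. There are 200 camera calls.

TASK

Lock the bench turntable: with the fingertips, push the upright peg on the turntable disc round until the slot in its rim faces the lock bar, then push the bar's upright tab so that the bar slides into the slot, fully home. Only push the peg and the tab, do not grip them or force anything, and leave the tin standing on the turntable and everything else around it where it is; move clear at the end.

Things in the scene. Friction and masses are not known exactly. Their poses are not given: they have to be found in the camera images.
- base: Fixed dark steel base plate of the turntable, level, 12 mm thick, x -112 to 112, y -210 to 115 mm. Origin on the table surface on the turntable's axis, z up. The lock bar lies on its -y side and slides along +y towards the axis. Two rails (43 mm over both, y -184 to -112, tops 34 mm up) flank the bar; a bridge crosses it at y -124 to -112, top 40 mm up. Place and yaw vary.
- disc (a joint): Angle (rad, counter-clockwise from above positive) of the steel turntable disc, 200 mm across, 14 mm thick, top 34 mm above the table. One radial slot, 26 mm wide, 38 mm deep, in the rim. At 0, and equally at 6.283 (a full turn on), the slot faces the lock bar (base -y). End stops at -0.3 and 6.58, so either way round leads there. Friction 0.12 N m (1.6 N at the peg) holds it where left.
- peg_top (a point): Centre of the top of the upright round dark steel peg on the disc, the thing to push: 16 mm diameter, from 34 to 71 mm above the table (23 mm flange, 3 mm high, at its foot), 75 mm from the axis, opposite the slot. At disc angle q it is at [-75 sin q, 75 cos q] mm in the base frame. Its way round is free; only the tin stands inside its circle.
- slot_mouth (a point): Middle of the open end of the slot, at the rim (100 mm from the axis), on the disc's top face.
- bar (a joint): How far (m) the lock bar is pushed in: 0 drawn back, 0.040 fully home at a hard stop, locked from 0.032. Steel, 16 mm wide, 11 thick, top 32 mm up, round nose that reaches the rim at 0.006. The rim blocks it unless the slot is in line; within 0.05 rad it passes freely, and a little further off its nose may nudge the disc. Friction 2 N, no spring: stays where left.
- tab_top (a point): Middle of the top edge of the upright steel tab on the bar, the thing to push: 8 mm thick along the bar, 32 mm wide across it at the outer face (38 mm at the inner), from 32 to 78 mm above the table. Drawn back it is at base [0, -170] mm, home at [0, -130] mm. Push its outer face (away from the disc) towards the disc, along base +y.
- bar_nose (a point): Tip of the lock bar's round nose, at the bar's top face; 106 mm from the turntable's axis when drawn back, 66 mm when home.
- tin: Closed steel sample tin, 56 mm diameter, 40 mm high, standing loose on the middle of the turntable disc. Origin at the centre of its underside. Leave it standing there.
- jar: Small glass jar, 36 mm diameter, 50 mm high, on the base plate beside the lock bar. Origin at the centre of its underside. Leave alone.
- lid: White plastic screw lid, 46 mm diameter, 14 mm high, on the base plate at the other side of the lock bar. Origin at the centre of its underside. Leave alone.
- bottle_a: Colourant bottle, 68 mm diameter, 165 mm high, on the table at the +y side of the base. Origin at the centre of its underside. Leave alone.
- bottle_b: Second colourant bottle of the same size beside the first. Origin at the centre of its underside. Leave alone.
- cup: Empty white mixing cup, 72 mm across, 75 mm high, on the table beyond the base. Origin at the centre of its underside. Leave alone.
- spatula: Spatula, 200 mm long, lying on the table past the end of the lock bar. Origin at its underside, x along it. Leave alone.
Things that resemble listed ones, but are neither listed nor needed, are in the scene too. Several things have the shape of the tin; the one meant has the colours described above.

How it is judged:
On the way, in this order (a step that is already met when the one before it is completed fails the run):
1. the slot is turned in line with the lock bar while the bar is still out of it ((value of joint disc between -0.12 and 0.12 rad or value of joint disc between 6.163 and 6.403 rad) and value of joint bar below 0.012 m), for 0.1 s.
2. the bar is pushed home into the slot ((value of joint disc between -0.12 and 0.12 rad or value of joint disc between 6.163 and 6.403 rad) and value of joint bar above 0.032 m), for 0.2 s.
At the end, for the whole second after the job is handed in: The lock bar is within 8 mm of its stop, fully home, in the slot of the disc (disc within 0.12 rad of in line, at rest); the tin stands on the disc within 30 mm of its axis; the upright bystanders still stand, and nothing was shifted or lifted (all of step 2 and velocity of joint disc between -0.05 and 0.05 rad/s and z of tin in the frame of base between 0.031 and 0.037 m and horizontal distance between tin and base below 0.03 m and angle between each of tin, jar, lid, bottle_a, bottle_b, cup's own z axis and vertical below 0.3 rad); the robot touches nothing.
It fails at once if a bystander is shifted more than 25 mm or lifted (distance of any of jar, lid, bottle_a, bottle_b, cup, spatula from where it was at the start of the episode above 0.025 m).
It fails at once if the tin is shoved off the middle of the disc (30 mm), lifted or tipped (horizontal distance between tin and base above 0.03 m or z of tin in the frame of base above 0.042 m or angle between tin's own z axis and vertical above 0.3 rad).
It fails at once if the peg is gripped or forced (more than 40 N) (contact force between the fingers and disc above 40 N).
It fails at once if the tab is gripped (fingers press on its inner half, the side towards the disc) (contact force between the fingers and bar_c3 above 5 N).
It fails at once if the bar is rammed (more than 90 N) (contact force between the fingers and bar above 90 N).
It also fails if it takes over 51 s, if anything falls off the work surface, if the arm or the gripper's body presses on something with over 40 N, if the wrist force passes 120 N, or if a joint passes its speed limit or range.

## Working session

There is one attempt and no reset: what is moved stays moved. The work goes in short steps, Python scripts to look and compute and a shell command to move; the robot and the scene stay as the last step left them, time stands still between calls to the robot, and variables do not carry over. Pictures are saved under pics/ and viewed, about 8 in all and at most 12, crops included, and the job is handed in when it is done.

```bash
mkdir -p pics; python3 - <<'E'
from station import *
import cv2,numpy as np
o=get_obs();print({k:np.round(v,3) for k,v in o.items()})
for n in("scene","top"):
    p,d=camera(n);cv2.imwrite(f"pics/{n}0.png",p);np.save(f"{n}0.npy",d)
    i=camera_info(n);print(n,i["fx"],i["fy"],i["cx"],i["cy"]);print(np.round(i["extrinsics"],3))
E
```

```text
{'time_s': np.float64(0.0), 'qpos': array([ 1.175,  0.3  ,  1.522, -0.   ,  1.321, -0.067]), 'joint_vel': array([ 0.   ,  0.   ,  0.   ,  0.001, -0.001,  0.001]), 'tau': array([ 1.0000e-03, -5.3181e+01, -3.5274e+01,  7.1000e-02,  2.4000e-02,
       -0.0000e+00]), 'ee_pos': array([0.178, 0.52 , 0.219]), 'eef_rot': array([-1.603,  1.57 , -1.932]), 'force': array([-0.345, -0.029, -0.583]), 'moment': array([0.009, 0.013, 0.024]), 'grip_width': np.float64(0.094)}
scene 490.94899868348347 490.94899868348347 317.6189291129609 192.9692698672991
[[-0.806  0.453 -0.381  1.01 ]
 [ 0.592  0.629 -0.504  0.624]
 [ 0.011 -0.631 -0.775  0.977]
 [ 0.     0.     0.     1.   ]]
top 411.207979968224 411.207979968224 320.88011710549625 201.6464717712066
[[-0.019 -0.982  0.188  0.41 ]
 [-1.     0.021  0.009  0.03 ]
 [-0.013 -0.187 -0.982  0.875]
 [ 0.     0.     0.     1.   ]]
```

View pics/top0.png

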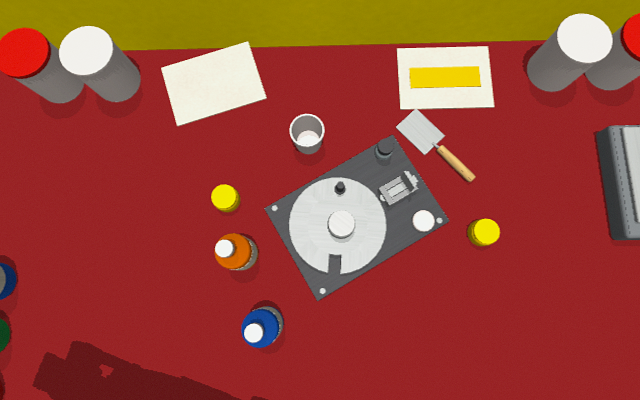

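View pics/scene0.png

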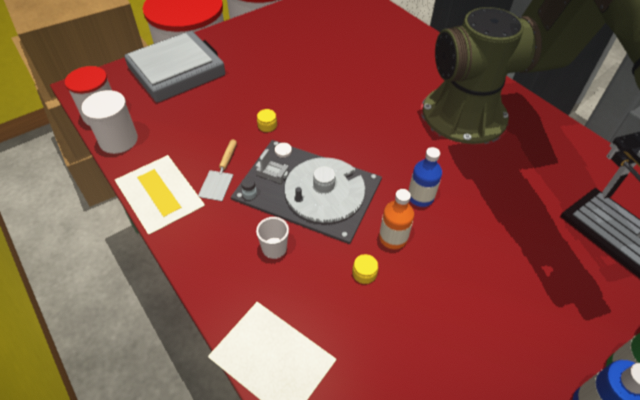

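The top view shows the base plate with the disc at about (337,226), the peg at (340,187), the slot at (335,265) and the tab at about (412,182). The jar is at (385,148) and the lid at (423,220). The tin is the one at (341,223). Next I'll measure these from both cameras' depth.

```bash
cat > h.py <<'E'
from station import *
import cv2,numpy as np
def cloud(n,d):
    i=camera_info(n);v,u=np.mgrid[:400,:640]
    P=np.stack([(u-i["cx"])/i["fx"]*d,(v-i["cy"])/i["fy"]*d,d],-1)
    E=i["extrinsics"];W=P@E[:3,:3].T+E[:3,3];W[d<=0]=np.nan
    return W
E
python3 - <<'E'
from h import *
from scipy.optimize import least_squares
for n in("top","scene"):
    d=np.load(f"{n}0.npy");p=cv2.imread(f"pics/{n}0.png");W=cloud(n,d)
    near=(np.hypot(W[...,0]-.40,W[...,1]-0)<.3)
    if n=="top": print("top pix",[np.round(W[v,u],3) for u,v in((337,245),(340,185),(341,223),(412,178),(385,146),(423,220),(322,291),(275,208),(439,220),(398,190))])
    # disc-level points
    for lo,hi,nm in((.030,.038,"disc"),(.045,.060,"45-60"),(.060,.085,"60-85")):
        m=near&(W[...,2]>lo)&(W[...,2]<hi)
        k,L,S,C=cv2.connectedComponentsWithStats(m.astype(np.uint8))
        for j in range(1,k):
            if S[j,4]>8:
                w=W[L==j];print(n,nm,S[j],np.round(C[j]),"mean",np.round(w.mean(0),4),"min",np.round(w.min(0),3),"max",np.round(w.max(0),3))
p=cv2.imread("pics/top0.png")[130:305,255:460];cv2.imwrite("pics/topc.png",cv2.resize(p,None,fx=3.8,fy=3.4,interpolation=cv2.INTER_CUBIC))
E
```

```text
top pix [array([0.48 , 0.007, 0.035]), array([ 0.597, -0.002,  0.07 ]), array([ 0.52 , -0.001,  0.074]), array([ 0.606, -0.145,  0.079]), array([ 0.68 , -0.097,  0.061]), array([ 0.529, -0.174,  0.025]), array([0.389, 0.039, 0.016]), array([0.562, 0.135, 0.018]), array([ 0.53 , -0.209,  0.018]), array([ 0.593, -0.124,  0.031])]
top disc [375 147  17  12  47] [381. 154.] mean [ 0.671  -0.0923  0.0337] min [ 0.663 -0.114  0.03 ] max [ 0.686 -0.08   0.038]
top disc [383 175  35  28 385] [397. 189.] mean [ 0.5949 -0.1222  0.0339] min [ 0.567 -0.163  0.03 ] max [ 0.624 -0.092  0.038]
top disc [412 175   6   7  18] [414. 178.] mean [ 0.6166 -0.1595  0.0331] min [ 0.61  -0.165  0.031] max [ 0.624 -0.155  0.036]
top disc [ 289  177   97   97 6299] [337. 224.] mean [0.5235 0.0065 0.0344] min [ 0.424 -0.094  0.03 ] max [0.623 0.105 0.038]
top disc [224 189  13  21  39] [232. 201.] mean [0.576  0.2227 0.0325] min [0.56  0.216 0.03 ] max [0.602 0.24  0.038]
top disc [379 194   7   7  27] [382. 198.] mean [ 0.577  -0.0895  0.0335] min [ 0.572 -0.096  0.031] max [ 0.585 -0.083  0.038]
top disc [47
[... 3667 characters left out ...]
n [0.5225 0.0013 0.0729] min [ 0.493 -0.028  0.06 ] max [0.547 0.025 0.08 ]
scene 60-85 [411 173  29  20 193] [423. 186.] mean [0.3466 0.1671 0.0726] min [0.312 0.124 0.06 ] max [0.361 0.187 0.085]
scene 60-85 [245 177  10  12  74] [250. 181.] mean [ 0.6744 -0.0964  0.0633] min [ 0.663 -0.114  0.06 ] max [ 0.688 -0.082  0.068]
scene 60-85 [295 186   7   9  48] [298. 190.] mean [ 0.5973 -0.0011  0.0693] min [ 0.589 -0.009  0.06 ] max [0.604 0.006 0.075]
scene 60-85 [270 217  19  15 108] [280. 222.] mean [0.6852 0.0529 0.071 ] min [0.677 0.032 0.06 ] max [0.698 0.085 0.08 ]
scene 60-85 [381 216  31  20 201] [395. 229.] mean [0.487  0.2215 0.0729] min [0.451 0.181 0.06 ] max [0.502 0.24  0.085]
```

View pics/topc.png

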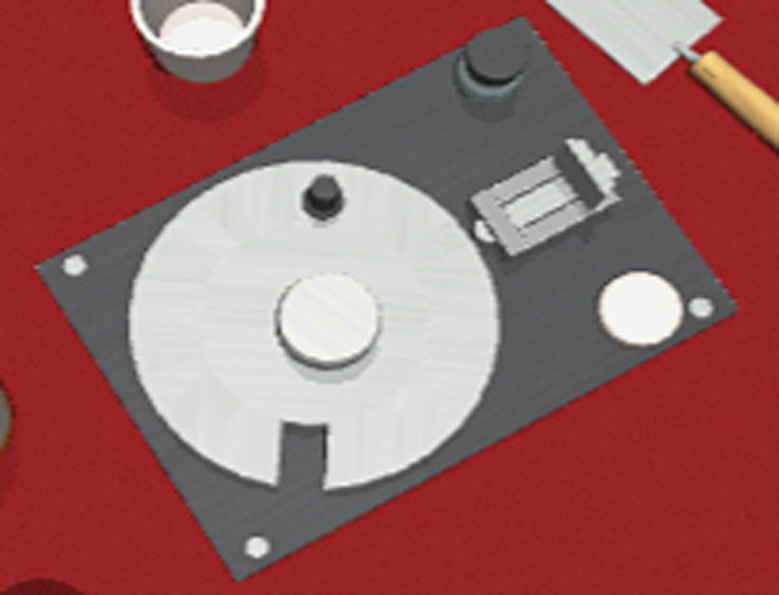

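Measured in world coordinates:

| Item | Position |
|---|---|
| Axis | about (0.5235, 0.0055) |
| Peg | (0.597, -0.001), z 71 mm, 74 mm from the axis (check) |
| Tab | (0.605, -0.140), z 78 mm, 167 mm from the axis (check) |

That gives base yaw of about 29° and disc q of about 4.11 rad. The shorter way is +124° counter-clockwise. I'll move above the near side of the peg with the fingers closed, spinning the tool on the way.

```bash
python3 -m handwheel '[[[0,-25,37],0.14,1],[[0,-50,74],0.28,1],[[0,-75,111],0.42,1],[[0,-100,148],0.56,1],[[0,-125,185],0.70,1]]' 20
cat >> h.py <<'E'
from scipy.spatial.transform import Rotation as Ro
C=np.array([.5235,.0055])
def plan(tx,ty,tz,az=None):
    """print the tool-frame shift (mm) and spin from here to a world target"""
    o=get_obs();R=Ro.from_euler('xyz',o["eef_rot"]).as_matrix();y=R[:,1]
    a=np.degrees(np.arctan2(y[1],y[0]))
    s=0 if az is None else -np.radians((az-a+180)%360-180)
    print("t",round(float(o["time_s"]),2),"tcp",np.round(o["ee_pos"],4),"az",round(a,1),"q6",np.round(o["qpos"][5],2),"w",o["grip_width"],"shift",np.round(R.T@(np.array([tx,ty,tz])-o["ee_pos"])*1000,1),"spin",round(s,3))
E
python3 -c "
from h import *
plan(.595,-.040,.215,-95)"
```

```text
time_s: 0.6
ee_pos: [0.3129, 0.3407, 0.2189]
eef_rot: [-0.994, 1.57, -2.029]
force: [0.1, 0.6, -0.2]
grip_width: 0.0576
t 0.6 tcp [0.3129 0.3407 0.2189] az 30.7 q6 0.21 w 0.057611563304280536 shift [  4.2  47.9 471.4] spin 2.195
```

```bash
python3 -m handwheel '[[[0,5,45],0.146,1],[[0,10,90],0.292,1],[[1,14,135],0.438,1],[[2,19,180],0.584,1],[[2,24,225],0.73,1]]'
python3 -c "
from h import *
plan(.595,-.040,.215,-95)"
```

```text
time_s: 1.1
ee_pos: [0.4492, 0.1578, 0.2169]
eef_rot: [-0.446, 1.569, -2.217]
force: [0.4, 0.6, 0.0]
grip_width: 0.0175
t 1.1 tcp [0.4492 0.1578 0.2169] az -11.4 q6 0.46 w 0.017461081245918515 shift [  2.  182.2 165. ] spin 1.459
```

```bash
python3 -m handwheel '[[[0,35,32],0.146,1],[[0,70,64],0.292,1],[[1,105,96],0.438,1],[[1,140,128],0.584,1],[[2,172,156],0.73,1]]'
python3 -c "
from h import *
plan(.595,-.040,.215,-95)"
```

```text
time_s: 1.6
ee_pos: [0.5876, -0.0314, 0.2147]
eef_rot: [0.109, 1.569, -2.398]
force: [-0.0, 1.0, 0.6]
grip_width: 0.0005
t 1.6 tcp [ 0.5876 -0.0314  0.2147] az -53.6 q6 0.82 w 0.0004634607599672064 shift [-0.3 11.3 -0.8] spin 0.722
```

```bash
python3 -m handwheel '[[[0,3,0],0.146,1],[[0,6,0],0.292,1],[[0,9,0],0.438,1],[[0,11,0],0.584,1],[[0,11,-1],0.722,1]]'
python3 - <<'E'
from h import *
plan(.595,-.040,.060,-95)
i=camera_info("wrist");p,d=camera("wrist");cv2.imwrite("pics/w1.png",p);np.savez("w1.npz",d=d,E=i["extrinsics"])
W=cloud("wrist",d)
for lo,hi,nm in((.055,.085,"55-85"),(.0,.0155,"base")):
    m=(W[...,2]>lo)&(W[...,2]<hi)
    k,L,S,Ce=cv2.connectedComponentsWithStats(m.astype(np.uint8))
    for j in range(1,k):
        if S[j,4]>60: w=W[L==j];print(nm,S[j],"mean",np.round(w.mean(0),4),"min",np.round(w.min(0),3),"max",np.round(w.max(0),3))
print(np.round(i["extrinsics"],3))
E
```

```text
time_s: 2.1
ee_pos: [0.5949, -0.0399, 0.2142]
eef_rot: [0.562, 1.568, -2.673]
force: [-0.0, 0.5, 0.5]
grip_width: 0.0004
t 2.1 tcp [ 0.5949 -0.0399  0.2142] az -95.4 q6 1.54 w 0.00035602407801366197 shift [ 1.542e+02 -1.000e-01 -4.000e-01] spin -0.007
55-85 [ 127   14   93   94 2880] mean [0.7187 0.0683 0.0694] min [0.679 0.027 0.055] max [0.75  0.098 0.077]
55-85 [ 352   66   39   40 1233] mean [ 0.6806 -0.0992  0.0616] min [ 0.664 -0.116  0.055] max [ 0.697 -0.083  0.064]
55-85 [408 150  35  41 575] mean [ 0.6063 -0.1404  0.0741] min [ 0.587 -0.154  0.055] max [ 0.622 -0.129  0.08 ]
55-85 [263 181  18  20 282] mean [ 0.5997 -0.0035  0.0688] min [ 0.59  -0.011  0.055] max [0.606 0.005 0.072]
55-85 [ 254  237   37   57 1448] mean [0.5285 0.0067 0.0715] min [ 0.498 -0.013  0.055] max [0.549 0.025 0.076]
55-85 [  50  296   75   36 1359] mean [0.4935 0.1878 0.07  ] min [0.46  0.172 0.055] max [0.506 0.225 0.085]
base [217   0  25   9  76] mean [7.713e-01 2.330e-02 5.000e-04] min [0.767 0.01  0.   ] max [0.775 0.034 0.002]
base [279   0  61  44 558] mean [ 7.484e-01 -5.420e-02  6.000e-04
[... 4670 characters left out ...]
64 0.187 0.015]
base [440 370  25  17 112] mean [ 0.3124 -0.1929  0.0005] min [ 0.298 -0.208  0.   ] max [ 0.323 -0.177  0.001]
base [450 370  51  30 426] mean [ 0.2954 -0.2265  0.0005] min [ 0.27  -0.255  0.   ] max [ 0.319 -0.19   0.002]
base [498 370  25  15  97] mean [ 0.3066 -0.2695  0.0005] min [ 0.291 -0.283  0.   ] max [ 0.316 -0.252  0.002]
base [514 370  62  30 459] mean [ 0.2879 -0.3096  0.0005] min [ 0.262 -0.351  0.   ] max [ 0.311 -0.274  0.002]
base [497 381  19  19  91] mean [ 0.286  -0.2657  0.0005] min [ 0.267 -0.276  0.   ] max [ 0.299 -0.251  0.002]
[[-0.094 -0.958 -0.271  0.675]
 [-0.996  0.091  0.024 -0.048]
 [ 0.002  0.272 -0.962  0.379]
 [ 0.     0.     0.     1.   ]]
```

View pics/w1.png

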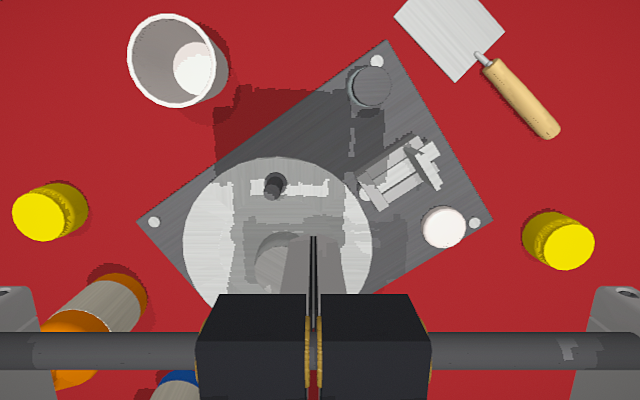

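The wrist view shows the peg at (275,183) → (0.598, -0.003) and the tab at (428,165) → (0.606, -0.140), both consistent with the fixed cameras. There is clear space beside the peg for the fingers, so I'll lower them.

```bash
python3 -m handwheel '[[[45,0,0],0,1],[[90,0,0],0,1],[[130,0,0],0,1],[[152,0,0],0,1],[[152,0,0],0,1]]'
cat >> h.py <<'E'
def arc(a,s=20.5,r=76,z=.062):
    "finger target pushing a peg at world angle a (deg)"
    t=np.radians(a);u=np.array([np.cos(t),np.sin(t)]);v=np.array([-u[1],u[0]])
    p=C+(r*u-s*v)/1000;plan(p[0],p[1],z,a-90)
E
python3 -c "
from h import *
for a in (-5,0,5,10): arc(a)"
```

```text
time_s: 2.65
ee_pos: [0.5928, -0.0396, 0.0588]
eef_rot: [0.133, 1.563, -3.108]
force: [0.2, -0.4, 0.2]
grip_width: 0.0003
t 2.65 tcp [ 0.5928 -0.0396  0.0588] az -95.7 q6 1.54 w 0.00031194678599225307 shift [ -3.2 -18.4  -2.8] spin -0.012
t 2.65 tcp [ 0.5928 -0.0396  0.0588] az -95.7 q6 1.54 w 0.00031194678599225307 shift [ -3.2 -25.2  -4.2] spin -0.1
t 2.65 tcp [ 0.5928 -0.0396  0.0588] az -95.7 q6 1.54 w 0.00031194678599225307 shift [ -3.2 -32.   -5. ] spin -0.187
t 2.65 tcp [ 0.5928 -0.0396  0.0588] az -95.7 q6 1.54 w 0.00031194678599225307 shift [ -3.2 -38.8  -5.2] spin -0.274
```

```bash
python3 -m handwheel '[[[-1,-8,-1],0,1],[[-2,-15,-2],0,1],[[-3,-21,-4],-0.04,1],[[-3,-26.5,-4.5],-0.11,1],[[-3,-32,-5],-0.187,1]]'
python3 -c "
from h import *
for a in (10,15,20,25): arc(a)"
```

```text
time_s: 3.15
ee_pos: [0.6021, -0.0076, 0.0636]
eef_rot: [0.077, 1.566, -2.974]
force: [1.1, -2.1, -1.0]
grip_width: 0.0003
t 3.15 tcp [ 0.6021 -0.0076  0.0636] az -84.8 q6 1.41 w 0.0003290347338204031 shift [ 1.6 -6.1 -0.4] spin -0.083
t 3.15 tcp [ 0.6021 -0.0076  0.0636] az -84.8 q6 1.41 w 0.0003290347338204031 shift [  1.6 -12.9  -1.4] spin -0.17
t 3.15 tcp [ 0.6021 -0.0076  0.0636] az -84.8 q6 1.41 w 0.0003290347338204031 shift [  1.6 -19.8  -1.7] spin -0.258
t 3.15 tcp [ 0.6021 -0.0076  0.0636] az -84.8 q6 1.41 w 0.0003290347338204031 shift [  1.6 -26.6  -1.4] spin -0.345
```

```bash
python3 -m handwheel '[[[1,-6.1,-0.4],-0.083,1],[[1.6,-12.9,-1.4],-0.17,1],[[1.6,-19.8,-1.7],-0.258,1],[[1.6,-26.6,-1.4],-0.345,1],[[1.6,-33.2,-0.5],-0.432,1]]'
python3 -c "
from h import *
for a in (35,40,45,50,55): arc(a)"
```

```text
time_s: 3.65
ee_pos: [0.6005, 0.0262, 0.0639]
eef_rot: [0.024, 1.569, -2.59]
force: [0.0, -1.3, -0.5]
grip_width: 0.0006
t 3.65 tcp [0.6005 0.0262 0.0639] az -59.7 q6 1.03 w 0.0005696697485004 shift [ 1.9 -6.7 -0.5] spin -0.083
t 3.65 tcp [0.6005 0.0262 0.0639] az -59.7 q6 1.03 w 0.0005696697485004 shift [  1.9 -13.5  -1.4] spin -0.17
t 3.65 tcp [0.6005 0.0262 0.0639] az -59.7 q6 1.03 w 0.0005696697485004 shift [  1.9 -20.4  -1.8] spin -0.257
t 3.65 tcp [0.6005 0.0262 0.0639] az -59.7 q6 1.03 w 0.0005696697485004 shift [  1.9 -27.3  -1.5] spin -0.345
t 3.65 tcp [0.6005 0.0262 0.0639] az -59.7 q6 1.03 w 0.0005696697485004 shift [  1.9 -34.1  -0.7] spin -0.432
```

```bash
python3 -m handwheel '[[[1,-6.7,-0.5],-0.083,1],[[2,-13.5,-1.4],-0.17,1],[[2,-20.4,-1.8],-0.257,1],[[2,-27.3,-1.5],-0.345,1],[[2,-34.1,-0.7],-0.432,1]]'
python3 -c "
from h import *
for a in (60,65,70,75,80): arc(a)"
```

```text
time_s: 4.15
ee_pos: [0.5848, 0.0569, 0.0639]
eef_rot: [1.514, 1.569, -0.663]
force: [2.3, -1.5, -0.2]
grip_width: 0.0005
t 4.15 tcp [0.5848 0.0569 0.0639] az -34.7 q6 0.64 w 0.0005419678322179297 shift [ 1.9 -7.  -0.2] spin -0.082
t 4.15 tcp [0.5848 0.0569 0.0639] az -34.7 q6 0.64 w 0.0005419678322179297 shift [  1.9 -13.8  -1.2] spin -0.17
t 4.15 tcp [0.5848 0.0569 0.0639] az -34.7 q6 0.64 w 0.0005419678322179297 shift [  1.8 -20.6  -1.5] spin -0.257
t 4.15 tcp [0.5848 0.0569 0.0639] az -34.7 q6 0.64 w 0.0005419678322179297 shift [  1.8 -27.5  -1.3] spin -0.344
t 4.15 tcp [0.5848 0.0569 0.0639] az -34.7 q6 0.64 w 0.0005419678322179297 shift [  1.8 -34.3  -0.4] spin -0.431
```

```bash
python3 -m handwheel '[[[1,-7,-0.2],-0.083,1],[[2,-13.8,-1.2],-0.17,1],[[2,-20.6,-1.5],-0.257,1],[[2,-27.5,-1.3],-0.344,1],[[2,-34.3,-0.4],-0.431,1]]'
python3 -c "
from h import *
for a in (85,90,95,98,100): arc(a)"
```

```text
time_s: 4.65
ee_pos: [0.5579, 0.0778, 0.0638]
eef_rot: [1.602, 1.565, -0.139]
force: [2.5, 1.3, 0.3]
grip_width: 0.0002
t 4.65 tcp [0.5579 0.0778 0.0638] az -9.8 q6 0.24 w 0.00023374676458120597 shift [ 1.8 -7.5 -0.4] spin -0.083
t 4.65 tcp [0.5579 0.0778 0.0638] az -9.8 q6 0.24 w 0.00023374676458120597 shift [  1.7 -14.3  -1.3] spin -0.17
t 4.65 tcp [0.5579 0.0778 0.0638] az -9.8 q6 0.24 w 0.00023374676458120597 shift [  1.7 -21.2  -1.7] spin -0.257
t 4.65 tcp [0.5579 0.0778 0.0638] az -9.8 q6 0.24 w 0.00023374676458120597 shift [  1.7 -25.3  -1.6] spin -0.31
t 4.65 tcp [0.5579 0.0778 0.0638] az -9.8 q6 0.24 w 0.00023374676458120597 shift [  1.6 -28.   -1.4] spin -0.345
```

```bash
python3 -m handwheel '[[[1,-7.5,-0.4],-0.083,1],[[2,-14.3,-1.3],-0.17,1],[[2,-21.2,-1.7],-0.257,1],[[2,-26.5,-1.6],-0.32,1],[[2,-28,-1.4],-0.345,1]]'
python3 - <<'E'
from h import *
for a in (105,110,115,119): arc(a)
p,d=camera("top");cv2.imwrite("pics/t2.png",cv2.resize(p[130:305,255:460],None,fx=3.8,fy=3.4,interpolation=cv2.INTER_CUBIC));cv2.imwrite("pics/t2raw.png",p);np.save("t2.npy",d)
E
```

```text
time_s: 5.15
ee_pos: [0.5312, 0.0847, 0.0634]
eef_rot: [1.355, 1.562, -0.038]
force: [1.9, 0.6, -0.1]
grip_width: 0.0006
t 5.15 tcp [0.5312 0.0847 0.0634] az 10.2 q6 -0.09 w 0.0005969972236234909 shift [ 1.3 -7.5 -0.9] spin -0.084
t 5.15 tcp [0.5312 0.0847 0.0634] az 10.2 q6 -0.09 w 0.0005969972236234909 shift [  1.3 -14.3  -1.8] spin -0.171
t 5.15 tcp [0.5312 0.0847 0.0634] az 10.2 q6 -0.09 w 0.0005969972236234909 shift [  1.2 -21.2  -2.1] spin -0.259
t 5.15 tcp [0.5312 0.0847 0.0634] az 10.2 q6 -0.09 w 0.0005969972236234909 shift [  1.2 -26.7  -2. ] spin -0.328
```

View pics/t2.png

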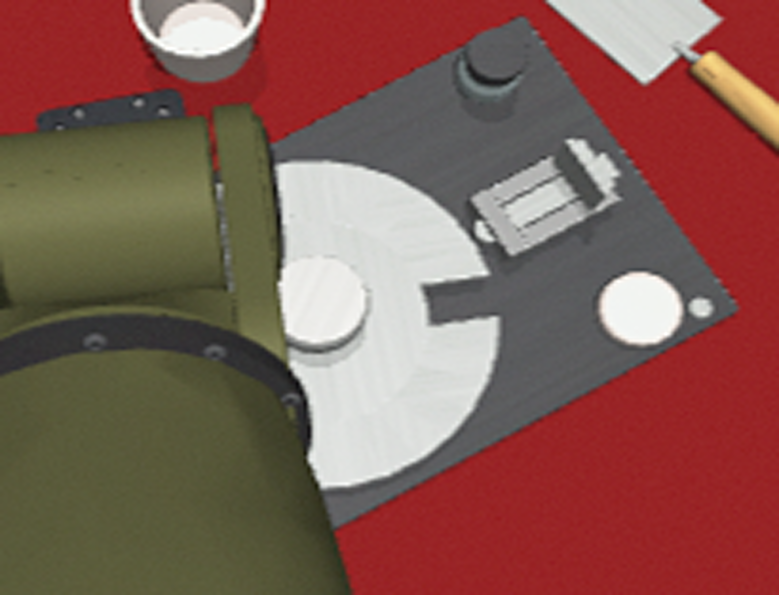

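The slot in the crop is at about (490,297) and the bar nose at (483,231), so it still needs roughly 20° counter-clockwise. I'll measure it exactly.

```bash
cat >> h.py <<'E'
def onplane(n,z,E=None):
    i=camera_info(n);v,u=np.mgrid[:400,:640];E=i["extrinsics"] if E is None else E
    r=np.stack([(u-i["cx"])/i["fx"],(v-i["cy"])/i["fy"],np.ones(u.shape)],-1)@E[:3,:3].T
    return (E[:3,3]+r*((z-E[2,3])/r[...,2])[...,None])[...,:2]
def slot(n,d,c):
    "world angle (deg) of the slot, from rays that pass the disc's top plane inside the rim"
    P=onplane(n,.034);Z=cloud(n,d)[...,2];q=P-c;r=np.hypot(*np.moveaxis(q,-1,0))
    m=(r>.067)&(r<.096)&(Z<.029)&(Z>0)
    k,L,S,_=cv2.connectedComponentsWithStats(m.astype(np.uint8));j=1+S[1:,4].argmax()
    w=q[L==j];return np.degrees(np.arctan2(*w.mean(0)[::-1])),S[j,4],len(w)
E
python3 - <<'E'
from h import *
d0=np.load("top0.npy");p0=cv2.imread("pics/top0.png")
P=onplane("top",.034);W=cloud("top",d0)
m=(abs(W[...,2]-.034)<.004)&(np.hypot(*np.moveaxis(P-C,-1,0))<.104)
k,L,S,_=cv2.connectedComponentsWithStats(m.astype(np.uint8));j=1+S[1:,4].argmax()
c,r=cv2.minEnclosingCircle((P[L==j]*1000).astype(np.float32));print("disc",c,r);c=np.array(c)/1000
print("slot0",slot("top",d0,c)," now",slot("top",np.load("t2.npy"),c))
B=onplane("top",.012)
h=cv2.cvtColor(p0,cv2.COLOR_BGR2HSV)
m=(h[...,1]<100).astype(np.uint8);k,L,S,_=cv2.connectedComponentsWithStats(m,connectivity=4);j=L[245,320];print(S[j])
rc=cv2.minAreaRect((B[L==j]*1000).astype(np.float32));print("plate",rc)
for n in("top","scene"):
    W=cloud(n,np.load(f"{n}0.npy"));m=(W[...,2]>.074)&(W[...,2]<.083)&(np.hypot(W[...,0]-.605,W[...,1]+.14)<.03);w=W[m];print(n,"tab",w.mean(0),np.degrees(np.arctan2(*(w.mean(0)[:2]-c)[::-1])),np.hypot(*(w.mean(0)[:2]-c)))
E
```

```text
disc (523.340087890625, 6.123237609863281) 99.9134292602539
slot0 (np.float64(174.705376593166), np.int32(186), 186)  now (np.float64(-81.99737394044666), np.int32(170), 170)
[  264   135   185   166 16023]
plate ((546.9574584960938, -35.59197998046875), (225.99111938476562, 324.2786865234375), 29.51201057434082)
top tab [ 0.60595815 -0.14001555  0.07838108] -60.51879836489785 0.16787581377464167
scene tab [ 0.6049618  -0.14183705  0.07879694] -61.11684647272637 0.16898032228717672
```

```bash
sed -i 's/^C=.*/C=np.array([.5234,.0060])/' h.py; python3 -m handwheel '[[[1,-6.5,-0.9],-0.08,1],[[1,-13,-1.8],-0.16,1],[[1,-18,-2],-0.22,1],[[1,-21,-2],-0.259,1],[[1,-22,-2],-0.27,1]]'
python3 - <<'E'
from h import *
p,d=camera("top");print("slot",slot("top",d,C))
for a in (118,120,121,121.5,122): arc(a)
print(get_obs()["force"])
E
```

```text
time_s: 5.7
ee_pos: [0.5096, 0.0829, 0.0627]
eef_rot: [1.102, 1.561, -0.021]
force: [1.7, 1.2, 0.9]
grip_width: 0.0003
slot (np.float64(-66.05143119934189), np.int32(165), 165)
t 5.75 tcp [0.5095 0.0828 0.0626] az 25.7 q6 -0.36 w 0.0005481867746743167 shift [ 0.6 -3.4 -1.5] spin -0.041
t 5.75 tcp [0.5095 0.0828 0.0626] az 25.7 q6 -0.36 w 0.0005481867746743167 shift [ 0.5 -6.  -2. ] spin -0.076
t 5.75 tcp [0.5095 0.0828 0.0626] az 25.7 q6 -0.36 w 0.0005481867746743167 shift [ 0.5 -7.4 -2.3] spin -0.093
t 5.75 tcp [0.5095 0.0828 0.0626] az 25.7 q6 -0.36 w 0.0005481867746743167 shift [ 0.5 -8.1 -2.4] spin -0.102
t 5.75 tcp [0.5095 0.0828 0.0626] az 25.7 q6 -0.36 w 0.0005481867746743167 shift [ 0.5 -8.8 -2.5] spin -0.111
[0.6943857  0.99896381 1.62424988]
```

```bash
python3 -m handwheel '[[[0,-2,-0.3],-0.02,1],[[0,-4,-0.6],-0.05,1],[[0,-5.5,-1],-0.07,1],[[0,-6.7,-1.2],-0.09,1],[[0,-7,-1.2],-0.095,1]]'
python3 - <<'E'
from h import *
p,d=camera("top");print("slot",slot("top",d,C))
arc(121.5)
E
```

```text
time_s: 6.25
ee_pos: [0.5027, 0.0809, 0.0626]
eef_rot: [1.011, 1.561, -0.017]
force: [1.2, 1.6, 1.0]
grip_width: 0.0003
slot (np.float64(-60.81411441838354), np.int32(168), 168)
t 6.3 tcp [0.5026 0.0809 0.0626] az 31.1 q6 -0.45 w -1.099120926796414e-05 shift [ 0.6 -0.9 -1.3] spin -0.007
```

The slot now points at -60.8° and the bar lies along -60.5°, so they are in line (0.005 rad). I'll back off tangentially, then lift.

```bash
python3 -m handwheel '[[[0,8,0],0,1],[[0,18,0],0,1],[[-25,22,0],0,1],[[-65,22,0],0,1],[[-100,22,0],0,1]]'
python3 - <<'E'
from h import *
p,d=camera("top");print("slot",slot("top",d,C))
u=np.array([np.sin(np.radians(29.5)),-np.cos(np.radians(29.5))]);t=C+.204*u;print(t)
plan(t[0],t[1],.165,-60.5)
E
```

```text
time_s: 6.8
ee_pos: [0.521, 0.0927, 0.1641]
eef_rot: [0.987, 1.562, -0.041]
force: [-0.3, -0.5, 0.8]
grip_width: 0.0003
slot (np.float64(-60.82295963268987), np.int32(168), 168)
[ 0.62385441 -0.17155256]
t 6.85 tcp [0.523  0.0929 0.17  ] az 31.1 q6 -0.44 w 5.6283183396397044e-05 shift [  6.5 -50.4 278.5] spin 1.599
```

```bash
python3 -m handwheel '[[[0,-5,28],0.14,1],[[0,-10,56],0.28,1],[[0,-15,84],0.42,1],[[0,-20,112],0.56,1],[[0,-25,140],0.70,1]]' && python3 -c "
from h import *
plan(.6239,-.1716,.165,-60.5)"
```

```text
time_s: 7.35
ee_pos: [0.5748, -0.0408, 0.1704]
eef_rot: [1.765, 1.554, 0.032]
force: [0.3, 0.3, -0.2]
grip_width: 0.0006
t 7.35 tcp [ 0.5748 -0.0408  0.1704] az -9.3 q6 0.03 w 0.000630739443146143 shift [  6.2  69.6 121.1] spin 0.893
```

```bash
python3 -m handwheel '[[[0,15,26],0.14,1],[[0,30,52],0.28,1],[[1,45,78],0.42,1],[[2,60,104],0.56,1],[[2,69.6,121],0.70,1]]' && python3 - <<'E'
from h import *
plan(.6239,-.1716,.062,-60.5)
i=camera_info("wrist");p,d=camera("wrist");cv2.imwrite("pics/w2.png",p)
W=cloud("wrist",d);m=(W[...,2]>.070)&(W[...,2]<.083)&(np.hypot(W[...,0]-.605,W[...,1]+.14)<.03);w=W[m];print(m.sum(),w.mean(0),w.min(0),w.max(0))
E
```

```text
time_s: 7.85
ee_pos: [0.6246, -0.1732, 0.1684]
eef_rot: [2.47, 1.555, 0.03]
force: [-0.8, 0.1, -0.7]
grip_width: 0.0003
t 7.85 tcp [ 0.6246 -0.1732  0.1684] az -49.8 q6 0.54 w 0.00027000839488590004 shift [106.3  -2.7   0.9] spin 0.186
534 [ 0.60761467 -0.14392685  0.07749837] [ 0.58888921 -0.15544748  0.07026536] [ 0.62332896 -0.13185202  0.08013613]
```

View pics/w2.png

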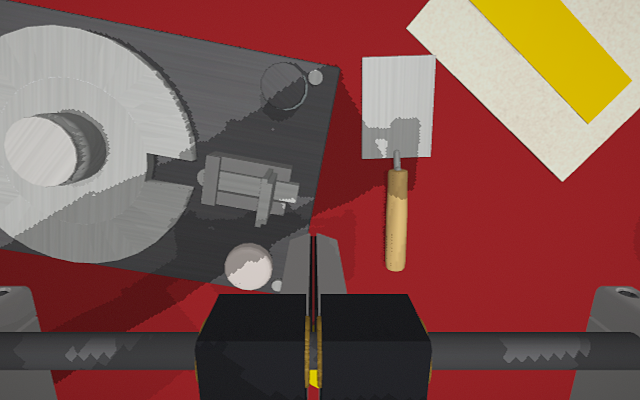

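The wrist view shows the slot at (170,170) in line with the bar, whose nose is at (203,178) and tab at (265,197). The fingers sit beyond the tab's outer face with free space below. I'll lower them behind the tab.

```bash
python3 -m handwheel '[[[30,-1,0.5],0.1,1],[[65,-2,1],0.186,1],[[95,-2,1],0.186,1],[[106,-2,1],0.186,1],[[106,-2,1],0.186,1]]' && python3 - <<'E'
from h import *
u=np.array([np.sin(np.radians(29.5)),-np.cos(np.radians(29.5))]);o=get_obs();e=o["ee_pos"][:2]-C;print("along",e@u,"side",e@np.array([-u[1],u[0]]),o["force"])
for r in (.186,.166,.145):t=C+r*u;plan(t[0],t[1],.062,-60.5)
E
```

```text
time_s: 8.4
ee_pos: [0.6243, -0.1738, 0.0609]
eef_rot: [2.693, 1.557, 0.058]
force: [-0.3, 0.4, 0.6]
grip_width: 0.001
along 0.20616827833504398 side -0.0006895069390776525 [-0.33788057  0.39202861  0.57899063]
t 8.4 tcp [ 0.6243 -0.1738  0.0609] az -61.0 q6 0.73 w 0.0010003932113276468 shift [ -1.2 -20.2  -0.5] spin -0.009
t 8.4 tcp [ 0.6243 -0.1738  0.0609] az -61.0 q6 0.73 w 0.0010003932113276468 shift [ -1.3 -40.2  -0.4] spin -0.009
t 8.4 tcp [ 0.6243 -0.1738  0.0609] az -61.0 q6 0.73 w 0.0010003932113276468 shift [ -1.5 -61.2  -0.2] spin -0.009
```

```bash
python3 -m handwheel '[[[-1,-9,-0.4],0,1],[[-1,-17,-0.4],0,1],[[-1,-23,-0.4],0,1],[[-1,-28,-0.4],0,1],[[-1,-33,-0.4],0,1]]' && python3 -m handwheel '[[[0,-4,0],0,1],[[0,-8,0],0,1],[[0,-12,0],0,1],[[0,-15,0],0,1],[[0,-16,0],0,1]]' && python3 - <<'E'
from h import *
u=np.array([np.sin(np.radians(29.5)),-np.cos(np.radians(29.5))]);o=get_obs();e=o["ee_pos"][:2]-C;print("along",e@u,"side",e@np.array([-u[1],u[0]]),o["force"]@np.r_[u,0])
plan(C[0]+.145*u[0],C[1]+.145*u[1],.062,-60.5)
E
```

```text
time_s: 8.9
ee_pos: [0.6088, -0.1445, 0.0625]
eef_rot: [2.65, 1.556, 0.014]
force: [1.5, -0.8, 1.2]
grip_width: 0.0006
time_s: 9.4
ee_pos: [0.6009, -0.1302, 0.0624]
eef_rot: [2.651, 1.556, 0.016]
force: [1.0, -1.8, 0.5]
grip_width: 0.0004
along 0.15674726888090368 side 0.0004117914354191597 2.089494360520989
t 9.4 tcp [ 0.6009 -0.1302  0.0624] az -61.0 q6 0.79 w 0.00036211232482932776 shift [  0.3 -11.7   0.5] spin -0.009
```

```bash
python3 -m handwheel '[[[0,-3,0],0,1],[[0,-6,0],0,1],[[0,-8,0],0,1],[[0,-9.5,0],0,1],[[0,-10,0],0,1]]' && python3 -m handwheel '[[[0,-0.7,0],0,1],[[0,-1.4,0],0,1],[[0,-2,0],0,1],[[0,-2.5,0],0,1],[[0,-2.5,0],0,1]]' && python3 - <<'E'
from h import *
u=np.array([np.sin(np.radians(29.5)),-np.cos(np.radians(29.5))]);o=get_obs();e=o["ee_pos"][:2]-C;print("along",e@u,o["force"]@np.r_[u,0])
E
```

```text
time_s: 9.9
ee_pos: [0.5962, -0.1218, 0.0624]
eef_rot: [2.602, 1.555, -0.034]
force: [2.7, -7.0, -0.6]
grip_width: 0.0003
time_s: 10.4
ee_pos: [0.5961, -0.1216, 0.0626]
eef_rot: [2.437, 1.551, -0.199]
force: [9.8, -16.0, -5.0]
grip_width: 0.0001
along 0.14688116525416098 18.752664364310107
```

The force rose to 19 N with no further travel at 147 mm from the axis. That puts the tab at about -130 mm, so it is on the hard stop. I'll back off and lift clear.

```bash
python3 -m handwheel '[[[0,8,0],0,1],[[0,20,0],0,1],[[-10,24,0],0,1],[[-50,24,0],0,1],[[-95,24,0],0,1]]' && python3 -m handwheel '[[[-10,25,0],0,1],[[-20,60,0],0,1],[[-20,90,0],0,1],[[-20,110,0],0,1],[[-20,110,0],0,1]]' && python3 - <<'E'
from h import *
p,d=camera("top");cv2.imwrite("pics/t3.png",cv2.resize(p[100:310,200:460],None,fx=3,fy=2.8));print("slot",slot("top",d,C))
for n in("top","scene"):
    W=cloud(n,camera(n)[1])
    for nm,lo,hi,c,r in(("tab",.074,.083,(.587,-.107),.03),("tin",.072,.080,C,.032)):
        m=(W[...,2]>lo)&(W[...,2]<hi)&(np.hypot(W[...,0]-c[0],W[...,1]-c[1])<r);w=W[m];print(n,nm,m.sum(),w.mean(0),np.hypot(*(w.mean(0)[:2]-C)))
print(get_obs()["ee_pos"])
E
```

```text
time_s: 10.9
ee_pos: [0.6053, -0.1422, 0.1584]
eef_rot: [2.474, 1.555, -0.162]
force: [0.2, -0.7, 0.4]
grip_width: 0.0004
time_s: 11.4
ee_pos: [0.6584, -0.2403, 0.1794]
eef_rot: [2.483, 1.555, -0.155]
force: [0.3, 0.4, 0.2]
grip_width: 0.0008
slot (np.float64(-67.91006130564595), np.int32(35), 35)
top tab 83 [ 0.58696407 -0.10658141  0.07824248] 0.12928636967413304
top tin 504 [0.52978234 0.00756991 0.07458577] 0.006572582072273938
scene tab 50 [ 0.58555619 -0.10833966  0.07893802] 0.13014203390663387
scene tin 269 [0.52913663 0.00601654 0.07575453] 0.005736657912469799
[ 0.65800919 -0.23767262  0.17969949]
```

View pics/t3.png

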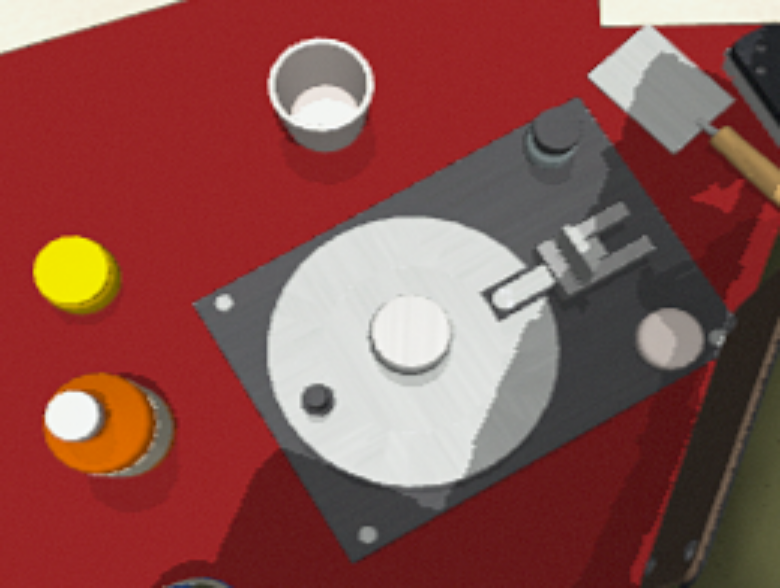

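The view shows the bar nose deep in the slot at about (505,298) and the tab against the bridge at (578,240), 129–130 mm from the axis (home is 130). The tin stands 6 mm off the axis, and the jar, lid, cup, spatula and orange bottle look undisturbed. The arm is clear, so I'm handing in.

```bash
python3 -c "
from station import *
print(get_obs()['force']);print(hand_in())"
```

```text
[ 0.5938095  -0.18787914  0.34028866]
the job is handed in; nothing more can be done
None
```

The turntable is locked and the job is handed in at about 11.5 s of robot time; `hand_in()` reports no verdict.

**Turning the disc:** With the fingers closed I pushed the peg about 124° counter-clockwise. The slot then pointed at -60.8°, against -60.5° for the bar, which is about 0.005 rad off line.

**Pushing the bar:** I pushed the tab's outer face until the force rose to about 19 N with no further travel. During the slide it was about 2 N. I then backed off, lifted and moved clear.

**Last checks:**
- **Bar:** the tab is 129–130 mm from the axis in two camera views; fully home is 130 mm. The nose is visible deep in the slot.
- **Tin:** it is standing about 6 mm off the axis, about as far off as at the start.
- **Surroundings:** the jar, lid, cup, spatula and orange bottle look unmoved in the last picture. The blue bottle was mostly outside that crop, so I didn't check it.
- **Robot:** the wrist force is close to zero, so it is touching nothing.

**One disagreement:** my slot-angle measurement read -67.9° after locking. The bar now fills the slot, so that reading covers only the 35 pixels still open on one side, and I disregarded it.

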